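# Walk the heavy model hall home on its base board and lock it

### The arm

A 7-joint arm with a two-finger parallel gripper is mounted at the origin on the work surface. World frame = base frame: x ahead of the robot, y to its left, z up, the work surface at z = 0. Lengths are in m, angles in rad, forces in N, time in s.
With the tool pointing down it reaches from about 0.4 to 0.925 m from the base axis. Payload 5.6 kg.
Tool frame: the origin (TCP) lies at the very end of the fingers, on their centre line; the grasp point (between the pads) lies 19 mm behind it; y points along the fingers, z is the direction in which the jaws open and shut, and the axes are right-handed (so a half turn about y gives the same grasp; the last joint's range is limited). The gripper opens to 85 mm and grips with 20 to 120 N. Pads are 22 mm wide; open, the fingers measure 114 mm over their backs; the gripper's body (76 mm by 85 mm) begins 54 mm behind the grasp point. The pads swing forward as they close: fully open they stand 13 mm farther back than shut.
Start: joints at [-1.37, 0.468, -0.012, 1.603, 0.006, 1.071, -0.056], TCP at [0.157, 0.631, 0.202] pointing down, gripper open.
Joint ranges: [-2.53, 2.53], [-0.31, 2.02], [-1.57, 1.55], [0.28, 2.44], [-1.29, 4.43], [0.15, 1.84], [-2.92, 2.92]. Speed limits (rad/s): [2.57, 2.57, 3.14, 3.14, 3.14, 3.14, 3.14].

### API

Orientations are given as a unit quaternion [w, x, y, z].
In Python, from station import arm gives the robot as it stands.
- The arm moves only by the tool servo_tool, never from a script. Its argument "plan" is a list of rows, each a list of 7 numbers: the shift along the tool's x, y, z in cm, then the turn, a rotation vector about the tool's x, y, z in rad, then the opening, from 0 (shut) to 1 (fully open). A call has 1 to 20 rows; each row shifts and turns the pose as measured when the row begins, along the tool's axes as they then stand; what a row does not reach is not made up. A row lasts 1/12 s, in which the tool goes at most 41.7 mm and 7.16 degrees, less where a joint would pass 70% of its speed; a pose out of reach is approached as far as the arm can. A call with a gripper value outside its range is refused whole. The fingers move at their own pace and stop on an object; "squeeze" is the grip in N (left out, the last holds). Time passes only in rows, so rows that do not move let the fingers close. It gives the time, the measured TCP pose, the force and the opening at its end, in the units of the state.
- arm.get_state(): the state, without advancing time (a new reading comes with each control period).
- arm.get_image(name): name is "scene" or "top"; returns a dict with "pixels" (384x512x3 uint8, red, green, blue), "fx", "fy", "cx", "cy" (pixels), "view" (4x4, takes a point from world to camera coordinates). Camera axes: x right, y up, looking along -z (the intrinsics and any distortion apply to the point x, -y, -z); pixel columns grow to the right and rows downward; lengths in m; the calibration is good to about 2 mm. A picture is of the moment at which its call begins. There is no depth.
- arm.finish_job(): hands the job in, once; it reports no verdict.
Trained networks look in the newest picture that a camera, given by its name, has taken for a name from the list of things; names that differ only in an ending like _2 or _b are one class to them, and where a whole thing is asked for, a point or a joint stands for the part that bears it (a point fixed in the world has none). Each returns a list of dicts, best first, with "confidence" (0 to 1); they miss things now and then, are a little off and sometimes report something else, mostly with a low value. They report only what shows in the picture. A call takes as long as a camera call. They do not tell look-alikes from the thing itself.
- arm.find_in(camera, label): "point" ([x, y, z] in m, in the coordinates of the camera as it stood for that picture, good to about 4 mm: the middle of the surface that is visible of it).
The state is a dict: "clock": time; "joint_positions": joint angles; "qvel": joint speeds; "effort": joint torques, N m; "tool_pos": TCP position; "ee_rot": TCP orientation; "contact_force": force on the tool from outside, world axes, zero at the start; "ft_torque": the same for the moment, N m; "finger_gap": finger opening in m.
Only numpy, scipy, OpenCV 4.12 (cv2) and the standard library are available. Lean on these libraries where they do the work, as an engineer would, in place of code of your own. Each camera call takes 0.05 s, during which the arm holds its last target. There are 200 camera calls.

### The job

Walk the heavy model hall forward between the two low court walls by alternating gentle pushes on the bare rear wall at its two rear corners, until its front is squarely flush against the packing strip of the front range, and there press it home firmly with about 15 N for half a second; keep it standing flat on the board and keep off the fragile rounded apse at its back. Then swing the wooden turn-button round behind the hall as far as it goes so that it locks it in, and let go. Leave everything else on the table alone, and never press on the hall with more than 22 N.

Things in the scene. Friction and masses are not known exactly. Their poses are not given: they have to be found in the camera images.
- board: fixed MDF base board, 360 (x) x 440 (y) x 6 thick; origin at the centre of its underside, +x is forward (away from the robot, into the bay), +y left. The hall stands on it and starts 42 to 84 mm short of home, up to 6 mm off sideways and askew by up to 0.17 rad. Home: hall origin at x = +54 to +69 mm (by the packing strip on the front range), y within 12 mm of 0, yaw equal to the board's
- range: fixed front range, a model building 250 wide, 67 high (79 in the middle) at the board's far end; its origin is the board's, its near face the plane x = +120 mm. Over that face stands a fixed, rigid MDF packing strip (packing_c0), 190 wide, 30 high, standing out by an unmeasured 1 to 16 mm: its near face, square to the board's x, is what the hall's front must meet, and is found by feel
- mouth (a point): middle of the bay's mouth on the board, board frame (+97, 0, +6) mm. From here to the front range run two low fixed court walls, 26 high, inner faces at board y = +107 and -107 mm; before them short flared ends open out to about y = +-121 mm at x = 75 mm
- hall: heavy loose MDF model hall, 0.9 to 1.6 kg, flat-bottomed: 100 deep (x) x 190 wide (y), walls 50 high, low roof to 66, chimneys to 79; origin at the centre of its underside, +x its front, +y its left. Rear wall: plane x = -50 mm, free for pushing at |y| 55 to 95 mm. A corner push slides and turns it at about 4 to 10 N (hidden friction, mass); the floor keeps that much of a push; once home, force climbs steeply
- apse: fragile rounded apse on the middle of the hall's rear wall: an upright half-drum of radius 60 mm and 43 high, projecting 30 mm behind the rear wall and 104 wide where it meets it; it must not be touched. Origin at the drum's axis, 20 mm behind the hall's origin
- hall_front_left (a point): bottom front left corner of the hall, hall frame (+50, +95, 0) mm
- hall_front_right (a point): bottom front right corner of the hall, hall frame (+50, -95, 0) mm
- button (a joint): angle (rad) of the turn-button, a flat bar 70 x 20 x 14 thick, pivoted at one end 3 mm above the board. 0 = points to board +y; it turns counterclockwise seen from above: pi/2 = points to board -x; 3.14 = its stop, points to board -y, closed behind the hall's left rear corner with 2 to 17 mm to spare if the hall is home. Starts open at 0.3 to 1.0; light friction, about 1.5 N at the peg
- button_pivot (a point): the turn-button's pivot on the board's upper face, board frame (-8, +130, +6) mm
- button_peg (a point): middle of the upright wooden peg, 12 across and 34 high, that stands on the turn-button 55 mm from its pivot; this point is 34 mm above the board's floor, the peg's top 51 mm above it. It can be pushed from behind with shut fingers
- sanding_block: bystander: cork sanding block 70 x 40 x 28, on the board's right rear; origin at the underside
- small_house: bystander: small MDF house 50 x 40 x 53, on the board right of the right court wall; origin at the underside
- tape_roll: bystander: roll of tape, 90 across, 25 high, to the left
- glue_bottle: bystander: white glue bottle, 56 across, 140 high, far left
- brush: bystander: brush lying to the right of the board
- mug: bystander: white mug 80 across, 90 high, far right
- offcuts: bystander: flat stack of MDF offcuts 120 x 70 x 12, near right
There are look-alikes about, which are no part of the job. What is shaped like the hall but pink is not meant.

How it is judged:
By the outcome, as a careful person would: the job done as asked, in the order asked, and still so for the second after the job is handed in, with the robot touching nothing.
It also fails if it takes over 72 s, if anything falls off the work surface, if the arm or the gripper's body presses on something with over 40 N, if the wrist force passes 120 N, or if a joint passes its speed limit or range.

## Working session

There is one attempt and no reset: what is moved stays moved. The work goes in short steps, Python scripts to look and compute and a tool call to move; the robot and the scene stay as the last step left them, time stands still between calls to the robot, and variables do not carry over. Pictures are saved under pics/ and viewed, about 8 in all and at most 12, crops included, and the job is handed in when it is done.

Besides the shell and the picture viewer there is one more tool, called by a JSON object that holds its "api" and its "payload", one argument or row to a line. servo_tool: Moves the arm, as the interface text tells. Its arguments: {"type":"object","properties":{"plan":{"type":"array"},"squeeze":{"type":"number"}},"required":["plan"]}

```bash
mkdir -p pics; cat > h.py <<'E'
import numpy as np,cv2
from station import arm
def img(n):
    return arm.get_image(n)
def save(n,f,crop=None,s=1):
    d=img(n);p=d["pixels"][:,:,::-1]
    if crop: a,b,c,e=crop;p=p[b:e,a:c]
    p=cv2.resize(np.ascontiguousarray(p),None,fx=s,fy=s,interpolation=cv2.INTER_CUBIC)
    cv2.imwrite("pics/"+f,p);return d
def toworld(d,p): 
    return (np.linalg.inv(np.array(d["view"]))@np.r_[p,1])[:3]
def pix(d,P):
    c=np.array(d["view"])@np.r_[P,1]; x,y,z=c[0],-c[1],-c[2]
    return np.array([d["fx"]*x/z+d["cx"],d["fy"]*y/z+d["cy"]])
def ray(d,u,v,z):
    V=np.linalg.inv(np.array(d["view"]));o=V[:3,3]
    r=V[:3,:3]@np.array([(u-d["cx"])/d["fx"],-(v-d["cy"])/d["fy"],-1]);return o+r*(z-o[2])/r[2]
E
python3 - <<'E'
from h import *
for n in("scene","top"):
    d=save(n,n+"1.png",s=1.5); print(n,{k:v for k,v in d.items() if k!="pixels"})
    for l in("board","range","hall","apse","button","button_peg","sanding_block","small_house"):
        for r in arm.find_in(n,l)[:3]:
            w=toworld(d,r["point"]);print(l,round(r["confidence"],2),w.round(3),pix(d,w).round(0))
s=arm.get_state();print(s)
E
```

```text
scene {'fx': 442.9698845689926, 'fy': 442.9698845689926, 'cx': 248.25962894436435, 'cy': 187.30490973499582, 'view': array([[ 0.80188434,  0.5973581 ,  0.01203336, -0.40198371],
       [-0.41824938,  0.54684127,  0.72528069,  0.15938975],
       [ 0.42667195, -0.58662417,  0.68834811, -1.69604076],
       [ 0.        ,  0.        ,  0.        ,  1.        ]])}
board 0.63 [ 0.587 -0.103  0.008] [251. 231.]
range 0.74 [ 0.59  -0.097  0.002] [252. 232.]
range 0.73 [ 0.707 -0.079  0.075] [289. 230.]
hall 0.95 [0.285 0.397 0.062] [264. 111.]
hall 0.94 [ 0.564 -0.056  0.062] [254. 207.]
hall 0.32 [0.47  0.427 0.018] [307. 134.]
button 0.67 [ 0.568 -0.055  0.062] [255. 208.]
button 0.52 [0.538 0.134 0.021] [280. 181.]
button_peg 0.71 [ 0.706 -0.082  0.077] [288. 230.]
sanding_block 0.71 [0.699 0.344 0.075] [353. 156.]
sanding_block 0.67 [ 0.427 -0.212  0.036] [188. 223.]
small_house 0.79 [ 0.641 -0.24   0.051] [237. 259.]
top {'fx': 463.77921396276554, 'fy': 463.77921396276554, 'cx': 258.7196318612449, 'cy': 195.36892267976833, 'view': array([[ 0.01931566, -0.99976305,  0.01003728, -0.01693
[... 881 characters left out ...]
[267. 182.]
{'clock': 0.9, 'joint_positions': array([-1.37000531,  0.4674615 , -0.01160218,  1.60269283,  0.00601016,
        1.07136967, -0.05630416]), 'qvel': array([-0.00038133, -0.00046151,  0.00109915,  0.00017789,  0.00163805,
        0.00118398, -0.00018234]), 'effort': array([ 7.42852772e-04, -5.32211316e+01,  2.15679622e-02, -2.51639199e+01,
        1.13736794e-02,  1.15397350e-03,  1.16671643e-06]), 'tool_pos': array([0.15694876, 0.63079369, 0.20211834]), 'ee_rot': array([ 0.70189233, -0.70182176,  0.08598456, -0.08602339]), 'contact_force': array([-0.28935676,  0.16504693,  0.79435221]), 'ft_torque': array([ 0.01848616,  0.02237196, -0.02554003]), 'finger_gap': 0.0855360672438001}
```

View pics/scene1.png

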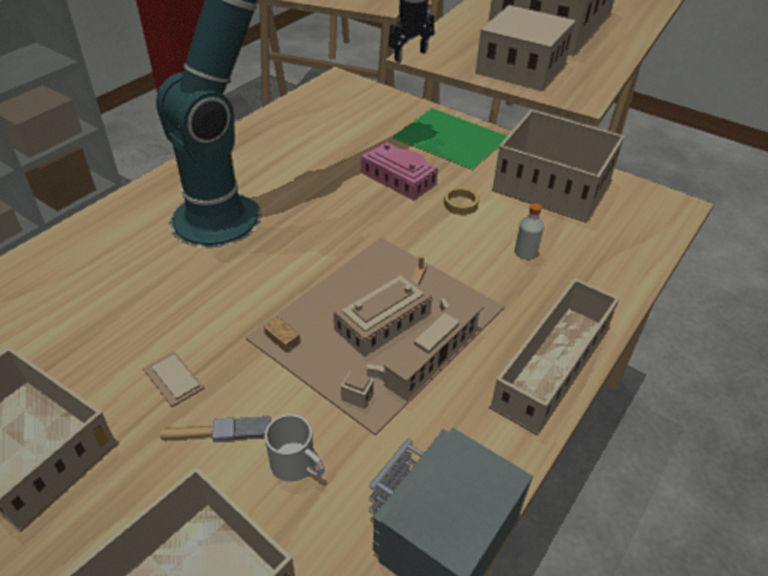

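```bash
python3 - <<'E'
from h import *
save("top","topc.png",(170,90,370,270),4)
E
```

```text
(no output)
```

View pics/topc.png

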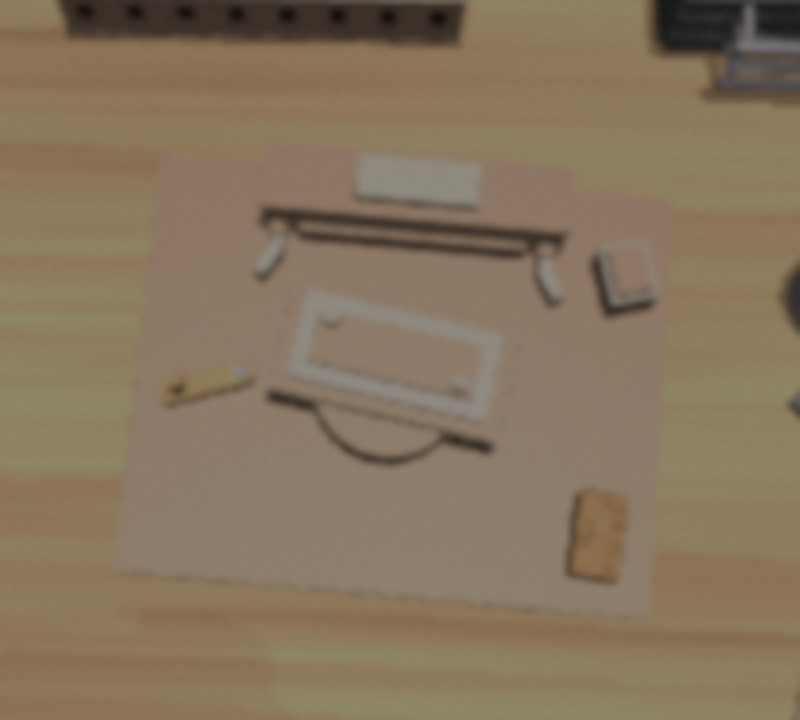

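The two halls are the brown one on the board (top ≈ (267,180)) and a pink one at ≈ (117,266). The brown one, in front of the range on the board, is the one meant. It is askew with its right side rearward, the peg is at ≈ (214,186), and the button pivot is at the bar's right end. Next I fit the poses and overlay them on an enlarged crop.

```bash
cat >> h.py <<'E'
from scipy.optimize import least_squares
def T(p,pts):
    c,s=np.cos(p[2]),np.sin(p[2]);pts=np.atleast_2d(pts).astype(float)
    return np.c_[p[0]+c*pts[:,0]-s*pts[:,1],p[1]+s*pts[:,0]+c*pts[:,1],pts[:,2]]
def fit(d,pts,uv,x0=(.55,-.03,-.08)):
    f=lambda p:(np.array([pix(d,q) for q in T(p,pts)])-uv).ravel()
    r=least_squares(f,x0);return r.x,np.abs(r.fun).max()
E
python3 - <<'E'
from h import *
d=img("top")
cu=lambda a:(np.array(a,float)+.5)/4-.5+np.array([170,90])
B=np.array([[-180,220,6],[-180,-220,6],[180,220,6],[180,-220,6]])/1e3
b,e=fit(d,B,cu([[118,570],[650,615],[162,155],[672,205]]));print("board",b.round(4),e)
H=np.array([[-50,95,6],[-50,-95,6],[-50,95,56],[-50,-95,56]])/1e3
h,e=fit(d,H,cu([[268,402],[492,452],[268,391],[494,440]]));print("hall",h.round(4),e)
R=np.array([[np.cos(b[2]),-np.sin(b[2])],[np.sin(b[2]),np.cos(b[2])]])
print("hall in board",(R.T@(h[:2]-b[:2])*1e3).round(1),h[2]-b[2])
pg=ray(d,*cu([177,385]),.057);pb=R.T@(pg[:2]-b[:2])*1e3;print("peg",pg,pb,"ang",np.arctan2(-(pb[0]+8),pb[1]-130),np.hypot(pb[0]+8,pb[1]-130))
p=cv2.resize(np.ascontiguousarray(d["pixels"][90:270,170:370,::-1]),None,fx=4,fy=4,interpolation=cv2.INTER_CUBIC)
def line(P,pts,col,cl=True):
    q=np.array([(pix(d,w)-[170,90]+.5)*4-.5 for w in T(P,np.array(pts)/1e3)]).round().astype(int);cv2.polylines(p,[q],cl,col,1)
line(b,[[-180,220,6],[-180,-220,6],[180,-220,6],[180,220,6]],(0,255,0))
line(b,[[120,125,73],[120,-125,73]],(0,255,0))
line(b,[[97,107,32],[120,107,32]],(0,255,0));line(b,[[97,-107,32],[120,-107,32]],(0,255,0))
for z,c in((6,(0,0,255)),(56,(255,0,0))): line(h,[[-50,95,z],[-50,-95,z],[50,-95,z],[50,95,z]],c)
a=np.linspace(-1,1,15)*np.arccos(.5)
line(h,[[-20-60*np.cos(t),60*np.sin(t),49] for t in a],(255,255,0),False)
t=np.arange(0,6.3,.3);line(b,[[-8+6*np.cos(s),130+6*np.sin(s),23] for s in t],(0,255,255))
cv2.imwrite("pics/fit.png",p)
q=arm.get_state()["ee_rot"]
from scipy.spatial.transform import Rotation as Ro
print(Ro.from_quat(np.r_[q[1:],q[0]]).as_matrix().round(3))
E
```

```text
board [ 0.5482 -0.0433 -0.068 ] 1.5403188448957792
hall [ 0.5576 -0.0363 -0.1996] 0.6075871898214018
hall in board [8.9 7.7] -0.1316174229293962
peg [0.5296679 0.1385185 0.057    ] [-30.810922   180.15226988] ang 0.4268660172649523 55.09617351755787
[[ 0.97   0.     0.242]
 [-0.242 -0.     0.97 ]
 [ 0.    -1.     0.   ]]
```

View pics/fit.png

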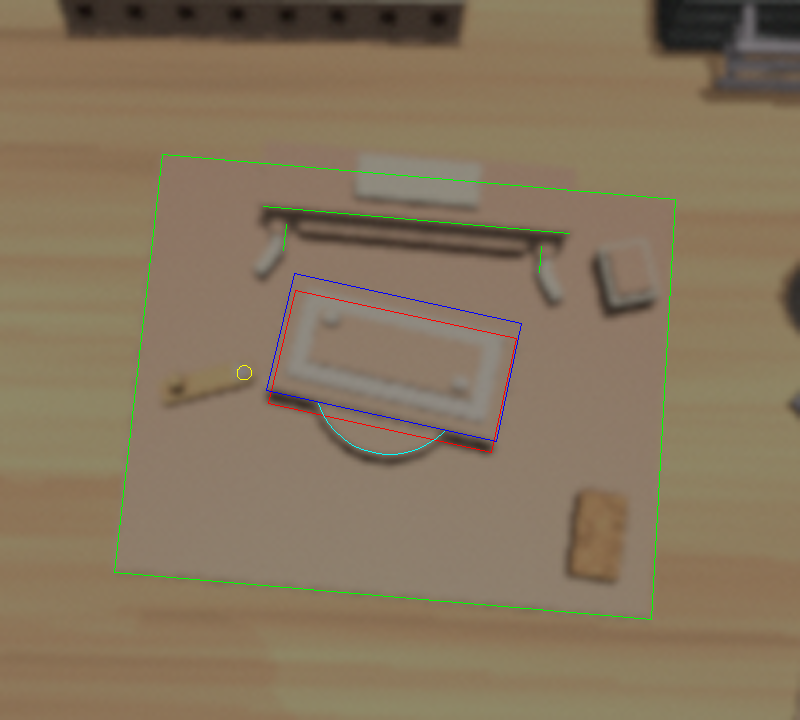

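The wireframes match: hall at board (9, 8) mm with yaw −0.13 rad, and button angle 0.43 (peg radius 55.1 mm against 55 given).

```bash
cat >> h.py <<'E'
from scipy.spatial.transform import Rotation as Ro
BD=np.array([.5482,-.0433,-.068])
def rot(s): q=s["ee_rot"];return Ro.from_quat(np.r_[q[1:],q[0]])
def tb(s):
    c,k=np.cos(BD[2]),np.sin(BD[2]);R=np.array([[c,k],[-k,c]])
    M=rot(s).as_matrix();return np.r_[R@(s["tool_pos"][:2]-BD[:2])*1e3,s["tool_pos"][2]*1e3,np.arctan2(M[1,0],M[0,0])-BD[2]]
def to(w,s=None):
    s=s or arm.get_state();return (rot(s).inv().apply(np.array(w)-s["tool_pos"])*100).round(2)
def bw(x,y,z): return T(BD,[[x/1e3,y/1e3,z/1e3]])[0]
E
python3 - <<'E'
from h import *
s=arm.get_state();print(tb(s))
print(to([.42,.30,.2]))
h=[.5576,-.0363,-.1996];t=T(h,[[-.09,-.080,.2]])[0];print(t)
s2=dict(s);s2["tool_pos"]=np.array([.42,.30,.2]);s2["ee_rot"]=None
print((rot(s).inv().apply(t-[.42,.3,.2])*100).round(2))
E
```

```text
[-4.36111636e+02  6.45914849e+02  2.02072379e+02 -1.75965963e-01]
[ 33.51   0.21 -25.74]
[ 0.45352468 -0.09686672  0.2       ]
[ 12.84   0.   -37.7 ]
```

{"api": "servo_tool", "payload": {
  "plan": [
    [2.8, 0, -2.15, 0, -0.045, 0, 0],
    [2.8, 0, -2.15, 0, 0, 0, 0],
    [2.8, 0, -2.15, 0, 0, 0, 0],
    [2.8, 0, -2.15, 0, 0, 0, 0],
    [2.8, 0, -2.15, 0, 0, 0, 0],
    [2.8, 0, -2.15, 0, 0, 0, 0],
    [2.8, 0, -2.15, 0, 0, 0, 0],
    [2.8, 0, -2.15, 0, 0, 0, 0],
    [2.8, 0, -2.15, 0, 0, 0, 0],
    [2.8, 0, -2.15, 0, 0, 0, 0],
    [2.8, 0, -2.15, 0, 0, 0, 0],
    [2.8, 0, -2.15, 0, 0, 0, 0]
  ]
}}

```text
clock: 2.0
tool_pos: [0.4395, 0.3074, 0.2009]
ee_rot: [0.707, -0.702, 0.063, -0.062]
contact_force: [0.8, 0.6, 0.1]
finger_gap: -0.0001
```

{"api": "servo_tool", "payload": {
  "plan": [
    [1.0, 0, -3.1, 0, 0, 0, 0],
    [1.0, 0, -3.1, 0, 0, 0, 0],
    [1.0, 0, -3.1, 0, 0, 0, 0],
    [1.0, 0, -3.1, 0, 0, 0, 0],
    [1.0, 0, -3.1, 0, 0, 0, 0],
    [1.0, 0, -3.1, 0, 0, 0, 0],
    [1.0, 0, -3.1, 0, 0, 0, 0],
    [1.0, 0, -3.1, 0, 0, 0, 0],
    [1.0, 0, -3.1, 0, 0, 0, 0],
    [0, 0, 0, 0, 0, 0, 0]
  ]
}}

```text
clock: 2.83
tool_pos: [0.4848, -0.0044, 0.2011]
ee_rot: [0.707, -0.701, 0.064, -0.069]
contact_force: [-0.1, -0.9, -1.0]
finger_gap: -0.0001
```

```bash
python3 - <<'E'
from h import *
s=arm.get_state();print(s["clock"],tb(s),s["tool_pos"],s["contact_force"],s["finger_gap"])
h=[.5576,-.0363,-.1996];t=T(h,[[-.09,-.080,.06]])[0];print(t,to(t))
print(rot(s).as_matrix().round(3))
E
```

```text
2.8333 [-6.58475521e+01  3.44826696e+01  2.01060528e+02 -1.21197789e-01] [ 0.48484764 -0.00442284  0.20106053] [-0.11986049 -0.86402112 -1.0322789 ] -0.00011976425872990118
[ 0.45352468 -0.09686672  0.06      ] [-1.43 14.   -9.81]
[[ 0.982  0.008  0.188]
 [-0.188  0.009  0.982]
 [ 0.006 -1.     0.01 ]]
```

{"api": "servo_tool", "payload": {
  "plan": [
    [-0.6, 0, -2.5, 0, 0, 0, 0],
    [-0.5, 0, -2.5, 0, 0, 0, 0],
    [-0.4, 0, -2.5, 0, 0, 0, 0],
    [0, 0.5, -2.3, 0, 0, 0, 0],
    [0, 3.0, 0, 0, 0, 0, 0],
    [0, 3.5, 0, 0, 0, 0, 0],
    [0, 3.5, 0, 0, 0, 0, 0],
    [0, 3.0, 0, 0, 0, 0, 0],
    [0, 1.5, 0, 0, 0, 0, 0],
    [0, 0, 0, 0, 0, 0, 0]
  ]
}}

```text
clock: 3.67
tool_pos: [0.4585, -0.1038, 0.0497]
ee_rot: [0.707, -0.7, 0.061, -0.078]
contact_force: [-0.7, -0.4, -0.4]
finger_gap: 0.0002
```

```bash
python3 - <<'E'
from h import *
s=arm.get_state();print(s["clock"],tb(s),s["tool_pos"],s["contact_force"],s["finger_gap"])
h=[.5576,-.0363,-.1996];t=T(h,[[-.066,-.080,.018]])[0];print(t,to(t))
print(rot(s).as_matrix().round(3))
E
```

```text
3.6667 [-85.42588284 -66.47923981  49.66345789  -0.12912139] [ 0.45845444 -0.10382111  0.04966346] [-0.67152568 -0.39284096 -0.40986415] 0.0001554232873272349
[ 0.47704818 -0.10162538  0.018     ] [1.71 3.21 0.54]
[[ 0.98   0.025  0.196]
 [-0.196  0.008  0.981]
 [ 0.023 -1.     0.013]]
```

{"api": "servo_tool", "payload": {
  "plan": [
    [0, 1.8, 0.3, -0.01, 0, 0.02, 0],
    [0, 1.3, 0.2, 0, 0, 0, 0],
    [0.8, 0, 0, 0, 0, 0, 0],
    [0.6, 0, 0, 0, 0, 0, 0],
    [0.3, 0, 0, 0, 0, 0, 0],
    [0, 0, 0, 0, 0, 0, 0]
  ]
}}

```text
clock: 4.17
tool_pos: [0.4801, -0.1021, 0.0218]
ee_rot: [0.705, -0.703, 0.068, -0.071]
contact_force: [-1.8, 0.0, -1.1]
finger_gap: -0.0001
```

{"api": "servo_tool", "payload": {
  "plan": [
    [0.3, 0, 0, 0, 0, 0, 0],
    [0.3, 0, 0, 0, 0, 0, 0]
  ]
}}

```text
clock: 4.33
tool_pos: [0.4844, -0.1035, 0.0227]
ee_rot: [0.705, -0.702, 0.069, -0.07]
contact_force: [-3.0, -0.7, -1.9]
finger_gap: -0.0002
```

{"api": "servo_tool", "payload": {
  "plan": [
    [0.3, 0, 0, 0, 0, 0, 0],
    [0.3, 0, 0, 0, 0, 0, 0]
  ]
}}

```text
clock: 4.5
tool_pos: [0.4893, -0.1052, 0.023]
ee_rot: [0.705, -0.702, 0.07, -0.07]
contact_force: [-4.3, -0.6, -1.6]
finger_gap: -0.0001
```

{"api": "servo_tool", "payload": {
  "plan": [
    [0.3, 0, 0, 0, 0, 0, 0],
    [0.3, 0, 0, 0, 0, 0, 0],
    [0.3, 0, 0, 0, 0, 0, 0]
  ]
}}

```text
clock: 4.75
tool_pos: [0.4977, -0.108, 0.023]
ee_rot: [0.705, -0.702, 0.071, -0.07]
contact_force: [-3.7, -1.4, -0.4]
finger_gap: 0.0004
```

{"api": "servo_tool", "payload": {
  "plan": [
    [0.35, 0.05, 0, 0, 0, 0, 0],
    [0.35, 0, 0, 0, 0, 0, 0],
    [0.35, 0, 0, 0, 0, 0, 0]
  ]
}}

```text
clock: 5.0
tool_pos: [0.5066, -0.1106, 0.0225]
ee_rot: [0.705, -0.702, 0.073, -0.068]
contact_force: [-6.7, -1.1, 2.6]
finger_gap: 0.0002
```

```bash
python3 - <<'E'
from h import *
s=arm.get_state();print(s["clock"],tb(s),s["tool_pos"],s["contact_force"],s["finger_gap"])
print(rot(s).as_matrix().round(3))
d=save("top","t2.png",(220,130,330,215),7)
E
```

```text
5.0 [-36.89728802 -69.977101    22.53975613  -0.13201465] [ 0.50663321 -0.11060829  0.02253976] [-6.74601455 -1.14516072  2.63757973] 0.00022419825380196374
[[ 0.98  -0.006  0.199]
 [-0.199  0.004  0.98 ]
 [-0.007 -1.     0.003]]
```

View pics/t2.png

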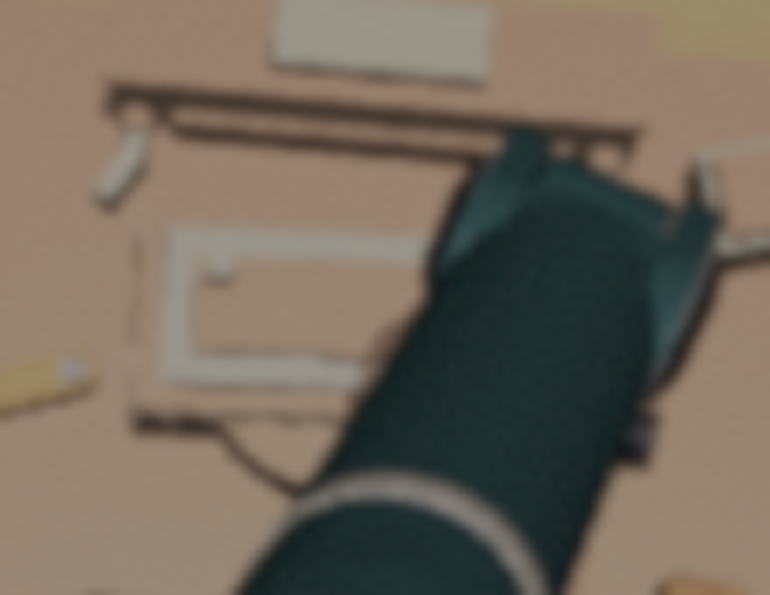

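```bash
python3 - <<'E'
from h import *
d=img("top");cu=lambda a:(np.array(a,float)+.5)/7-.5+np.array([220,130])
def inb(w):
    c,k=np.cos(BD[2]),np.sin(BD[2]);return np.array([[c,k],[-k,c]])@(w[:2]-BD[:2])*1e3
P=lambda a,z:inb(ray(d,*cu(a),z))
print("RL bottom",P([135,432],.006),"top",P([135,415],.056))
a,b=P([170,230],.066),P([428,241],.066);print("yaw roof",np.arctan2(-(b-a)[0]*-1,-(b-a)[1]), a,b)
a,b=P([135,432],.006),P([215,435],.006);print(a,b)
E
```

```text
RL bottom [-30.87005492 100.86967416] top [-33.22722252  99.0391924 ]
yaw roof 0.0459927790549611 [53.29820068 90.76013549] [ 58.7944213 -28.6574065]
[-30.87005492 100.86967416] [-28.92318482  62.82090059]
```

The hall has turned to about +0.046 rad, with its rear-left corner at board (−32, 100). Next is the left corner.

{"api": "servo_tool", "payload": {
  "plan": [
    [-2.0, 0, 0, 0, 0, 0, 0],
    [-3.0, 0, 0, 0, 0, 0, 0],
    [-2.0, 0, 0, 0, -0.1, 0, 0],
    [0, 0, 3.5, 0, 0, 0, 0],
    [0, 0, 4.0, 0, 0, 0, 0],
    [0, 0, 3.8, 0, 0, 0, 0],
    [0, 0, 3.0, 0, 0, 0, 0],
    [0, 0, 0, 0, 0, 0, 0]
  ]
}}

```text
clock: 5.77
tool_pos: [0.4707, 0.0493, 0.0282]
ee_rot: [0.708, -0.704, 0.025, -0.049]
contact_force: [0.3, -0.6, 0.3]
finger_gap: 0.0002
```

```bash
cat > st.py <<'E'
from h import *
import sys
s=arm.get_state();b=tb(s);M=rot(s).as_matrix()
print(round(s["clock"],2),b.round(3),s["contact_force"].round(1),"tilt y",M[:,1].round(3))
if len(sys.argv)>3: print(to(bw(*map(float,sys.argv[1:4]))))
E
python3 st.py -54 82 20
```

```text
5.77 [-8.3612e+01  8.7111e+01  2.8180e+01 -3.8000e-02] [ 0.3 -0.6  0.3] tilt y [ 0.034  0.003 -0.999]
[ 2.95  0.92 -0.41]
```

{"api": "servo_tool", "payload": {
  "plan": [
    [0.8, 0.6, -0.4, 0, 0, 0.035, 0],
    [1.1, 0.3, 0, 0, 0, 0, 0],
    [0.8, 0, 0, 0, 0, 0, 0],
    [0.6, 0, 0, 0, 0, 0, 0],
    [0.3, 0, 0, 0, 0, 0, 0]
  ]
}}

```text
clock: 6.18
tool_pos: [0.5133, 0.0477, 0.0212]
ee_rot: [0.711, -0.702, 0.031, -0.037]
contact_force: [-6.2, 3.1, 2.8]
finger_gap: -0.0001
```

{"api": "servo_tool", "payload": {
  "plan": [
    [0.35, 0, 0, 0, 0, 0, 0],
    [0.35, 0, 0, 0, 0, 0, 0]
  ]
}}

```text
clock: 6.35
tool_pos: [0.5162, 0.0475, 0.0206]
ee_rot: [0.711, -0.701, 0.035, -0.035]
contact_force: [-6.2, 2.5, 3.9]
finger_gap: 0.0004
```

```bash
python3 st.py
```

```text
6.35 [-3.8088e+01  8.8421e+01  2.0586e+01 -3.0000e-02] [-6.2  2.5  3.9] tilt y [ 0.     0.014 -1.   ]
```

{"api": "servo_tool", "payload": {
  "plan": [
    [0.4, 0, -0.1, 0, 0, 0, 0],
    [0.4, 0, -0.1, 0, 0, 0, 0],
    [0.4, 0, -0.1, 0, 0, 0, 0],
    [0.4, 0, 0, 0, 0, 0, 0]
  ]
}}

```text
clock: 6.68
tool_pos: [0.521, 0.0454, 0.0189]
ee_rot: [0.713, -0.7, 0.043, -0.027]
contact_force: [-6.7, 2.1, 6.2]
finger_gap: 0.0001
```

{"api": "servo_tool", "payload": {
  "plan": [
    [0.4, 0, 0, 0, 0, 0, 0],
    [0.4, 0, 0, 0, 0, 0, 0],
    [0.4, 0, 0, 0, 0, 0, 0]
  ]
}}

```text
clock: 6.93
tool_pos: [0.5238, 0.0452, 0.0178]
ee_rot: [0.714, -0.699, 0.05, -0.021]
contact_force: [-7.5, 2.9, 5.4]
finger_gap: -0.0002
```

```bash
python3 st.py; python3 - <<'E'
from h import *
save("top","t3.png",(220,130,330,215),7)
E
```

```text
6.93 [-3.0334e+01  8.6616e+01  1.7820e+01 -3.2000e-02] [-7.5  2.9  5.4] tilt y [-0.04   0.023 -0.999]
```

View pics/t3.png

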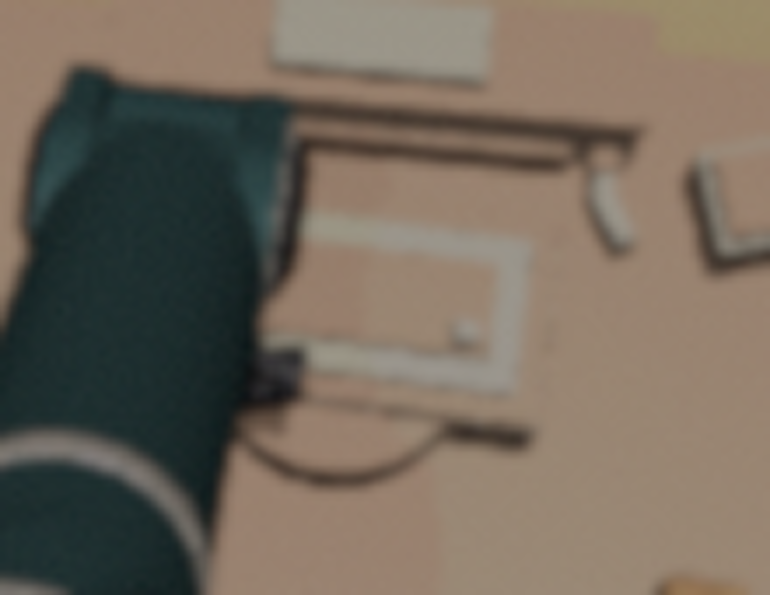

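{"api": "servo_tool", "payload": {
  "plan": [
    [0.5, -0.1, -0.1, -0.01, 0, -0.04, 0],
    [0.5, -0.05, -0.1, -0.01, 0, -0.015, 0],
    [0.5, -0.05, 0, 0, 0, -0.015, 0]
  ]
}}

```text
clock: 7.23
tool_pos: [0.5338, 0.0421, 0.018]
ee_rot: [-0.706, 0.707, -0.03, 0.043]
contact_force: [-3.3, 2.0, -2.3]
finger_gap: 0.0002
```

```bash
python3 st.py; python3 - <<'E'
from h import *
d=img("top");cu=lambda a:(np.array(a,float)+.5)/7-.5+np.array([220,130])
def inb(w):
    c,k=np.cos(BD[2]),np.sin(BD[2]);return np.array([[c,k],[-k,c]])@(w[:2]-BD[:2])*1e3
P=lambda a,z:inb(ray(d,*cu(a),z))
print("RR bottom",P([529,445],.006),"top",P([533,431],.056),"inner top",P([445,424],.056),"strip near face?",P([300,148],.036),P([565,165],.036),P([300,137],.036))
a,b=P([305,214],.066),P([525,240],.066);print(a,b)
E
```

```text
7.23 [-2.0187e+01  8.4214e+01  1.7985e+01 -3.5000e-02] [-3.3  2.  -2.3] tilt y [ 0.019 -0.002 -1.   ]
RR bottom [-20.41852193 -86.5075799 ] top [-24.35170961 -84.27410888] inner top [-24.68827773 -43.60881111] strip near face? [107.17852601  34.44723299] [110.17035514 -91.6487981 ] [112.5983217   34.91307328]
[66.56827896 29.16843849] [ 63.31411928 -73.38591145]
```

{"api": "servo_tool", "payload": {
  "plan": [
    [-2.5, 0, 0, 0, 0, 0, 0],
    [-3.0, -0.2, 0, 0, 0, 0, 0],
    [-2.8, 0, 0, 0, 0, 0, 0],
    [0, 0, -3.8, 0, 0, 0, 0],
    [0, 0, -3.8, 0, 0, 0, 0],
    [0, 0, -3.8, 0, 0, 0, 0],
    [0, 0, -3.5, 0, 0, 0, 0],
    [0, 0, 0, 0, 0, 0, 0]
  ]
}}

```text
clock: 7.95
tool_pos: [0.4431, -0.1036, 0.021]
ee_rot: [-0.705, 0.708, -0.019, 0.049]
contact_force: [-0.1, 0.2, -0.0]
finger_gap: 0.0001
```

```bash
python3 st.py -45 -68 22
```

```text
7.95 [-1.00776e+02 -6.73480e+01  2.09670e+01 -2.80000e-02] [-0.1  0.2 -0. ] tilt y [ 0.043 -0.006 -0.999]
[5.58 0.14 0.09]
```

{"api": "servo_tool", "payload": {
  "plan": [
    [2.5, 0, 0, 0, 0, 0.035, 0],
    [2.0, 0, 0, 0, 0, 0, 0],
    [1.0, 0, 0, 0, 0, 0, 0],
    [0.6, 0, 0, 0, 0, 0, 0],
    [0.4, 0, -0.05, 0, 0, 0, 0],
    [0.4, 0, -0.1, 0, 0, -0.01, 0]
  ]
}}

```text
clock: 8.45
tool_pos: [0.5125, -0.123, 0.0239]
ee_rot: [-0.703, 0.708, -0.033, 0.048]
contact_force: [-5.8, 1.4, 3.9]
finger_gap: -0.0001
```

```bash
python3 st.py
```

```text
8.45 [-3.0228e+01 -8.1915e+01  2.3910e+01 -4.7000e-02] [-5.8  1.4  3.9] tilt y [ 0.02  -0.008 -1.   ]
```

{"api": "servo_tool", "payload": {
  "plan": [
    [-1.0, 0, 0, 0, 0, 0, 0],
    [0, 0, 1.1, 0, 0, 0, 0],
    [0, 0, 0, 0, 0, 0, 0]
  ]
}}

```text
clock: 8.7
tool_pos: [0.5025, -0.1107, 0.0236]
ee_rot: [-0.703, 0.709, -0.033, 0.049]
contact_force: [0.9, 0.6, 0.6]
finger_gap: -0.0
```

```bash
python3 st.py -28 -68 22
```

```text
8.7 [-4.0986e+01 -7.0365e+01  2.3589e+01 -4.9000e-02] [0.9 0.6 0.6] tilt y [ 0.022 -0.009 -1.   ]
[1.28 0.19 0.3 ]
```

{"api": "servo_tool", "payload": {
  "plan": [
    [0.6, 0.1, 0.1, 0, 0, 0.02, 0],
    [0.5, 0, 0, 0, 0, 0, 0],
    [0.4, 0, 0, 0, 0, -0.01, 0],
    [0.4, 0, 0, 0, 0, -0.01, 0],
    [0.4, 0, 0, 0, 0, -0.01, 0]
  ]
}}

```text
clock: 9.12
tool_pos: [0.5183, -0.1108, 0.022]
ee_rot: [-0.703, 0.708, -0.033, 0.048]
contact_force: [-7.3, -0.7, 5.1]
finger_gap: -0.0
```

```bash
python3 st.py
```

```text
9.12 [-2.5223e+01 -6.9327e+01  2.2036e+01 -4.7000e-02] [-7.3 -0.7  5.1] tilt y [ 0.022 -0.008 -1.   ]
```

{"api": "servo_tool", "payload": {
  "plan": [
    [0.4, 0, -0.05, 0, 0, -0.005, 0],
    [0.4, 0, -0.05, 0, 0, -0.005, 0],
    [0.4, 0, -0.05, 0, 0, -0.005, 0],
    [0.4, 0, -0.05, 0, 0, -0.005, 0]
  ]
}}

```text
clock: 9.45
tool_pos: [0.5222, -0.1125, 0.0205]
ee_rot: [-0.705, 0.707, -0.032, 0.049]
contact_force: [-5.7, -0.3, 4.8]
finger_gap: -0.0
```

```bash
python3 st.py; python3 - <<'E'
from h import *
save("top","t4.png",(220,130,330,215),7)
E
```

```text
9.45 [-2.1216e+01 -7.0757e+01  2.0457e+01 -4.7000e-02] [-5.7 -0.3  4.8] tilt y [ 0.023 -0.005 -1.   ]
```

View pics/t4.png

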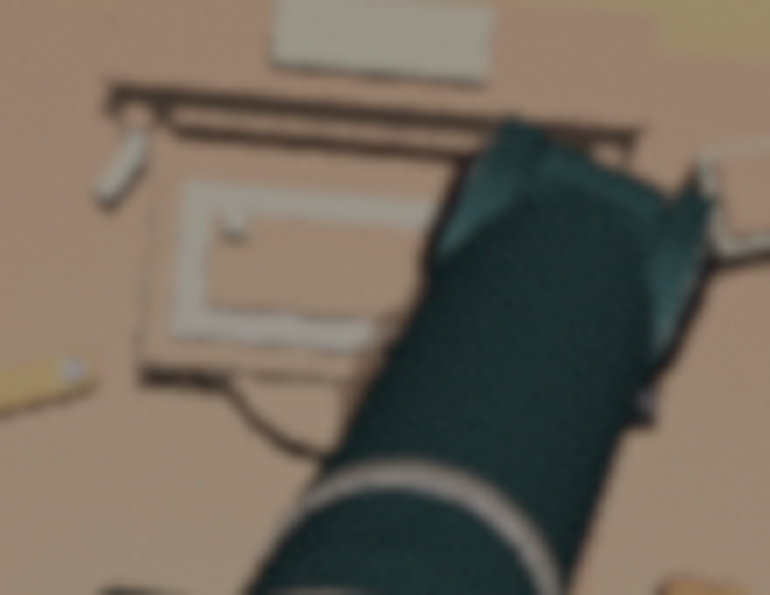

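{"api": "servo_tool", "payload": {
  "plan": [
    [-2.5, 0, 0, 0, 0, 0, 0],
    [-3.0, 0, 0, 0, 0, 0, 0],
    [-2.7, 0, 0, 0, -0.02, 0, 0],
    [0, 0, 3.8, 0, 0, 0, 0],
    [0, 0, 3.8, 0, 0, 0, 0],
    [0, 0, 3.8, 0, 0, 0, 0],
    [0, 0, 3.3, 0, 0, 0, 0],
    [0, 0, 0, 0, 0, 0, 0]
  ]
}}

```text
clock: 10.17
tool_pos: [0.454, 0.0432, 0.0184]
ee_rot: [-0.704, 0.708, -0.025, 0.052]
contact_force: [1.0, 0.3, 0.6]
finger_gap: -0.0001
```

```bash
python3 st.py -30 80 22
```

```text
10.17 [-9.9849e+01  7.9940e+01  1.8363e+01 -4.0000e-02] [1.  0.3 0.6] tilt y [ 0.038 -0.008 -0.999]
[ 6.99 -0.1   0.28]
```

{"api": "servo_tool", "payload": {
  "plan": [
    [2.5, -0.2, 0.1, 0, -0.02, 0.035, 0],
    [2.2, -0.1, 0.1, 0, 0, 0, 0],
    [1.5, 0, 0.1, 0, 0, 0, 0],
    [0.6, 0, 0, 0, 0, 0, 0],
    [0.4, 0, 0, 0, 0, -0.005, 0],
    [0.4, 0, 0, 0, 0, -0.005, 0]
  ]
}}

```text
clock: 10.67
tool_pos: [0.5297, 0.0428, 0.0222]
ee_rot: [-0.706, 0.708, -0.022, 0.032]
contact_force: [0.2, 0.1, -0.2]
finger_gap: 0.0003
```

```bash
python3 st.py
```

```text
10.67 [-2.4277e+01  8.4644e+01  2.2181e+01 -9.0000e-03] [ 0.2  0.1 -0.2] tilt y [ 0.014 -0.003 -1.   ]
```

{"api": "servo_tool", "payload": {
  "plan": [
    [0.5, 0, -0.1, 0, 0, 0, 0],
    [0.5, 0, -0.1, 0, 0, -0.005, 0],
    [0.4, 0, -0.05, 0, 0, -0.005, 0],
    [0.4, 0, -0.05, 0, 0, -0.01, 0]
  ]
}}

```text
clock: 11.0
tool_pos: [0.5366, 0.0405, 0.0205]
ee_rot: [-0.706, 0.707, -0.022, 0.032]
contact_force: [-7.0, 1.8, 5.3]
finger_gap: -0.0003
```

```bash
python3 st.py
```

```text
11.0 [-1.7263e+01  8.2780e+01  2.0493e+01 -8.0000e-03] [-7.   1.8  5.3] tilt y [ 0.014 -0.001 -1.   ]
```

{"api": "servo_tool", "payload": {
  "plan": [
    [0.5, -0.1, -0.05, 0, 0, -0.01, 0],
    [0.5, -0.05, -0.05, 0, 0, -0.01, 0],
    [0.4, -0.05, 0, 0, 0, -0.01, 0],
    [0.4, 0, 0, 0, 0, -0.01, 0]
  ]
}}

```text
clock: 11.33
tool_pos: [0.5421, 0.0403, 0.02]
ee_rot: [0.707, -0.706, 0.015, -0.038]
contact_force: [-7.0, 1.1, 4.7]
finger_gap: 0.0004
```

```bash
python3 st.py
```

```text
11.33 [-1.1779e+01  8.2993e+01  2.0042e+01 -6.0000e-03] [-7.   1.1  4.7] tilt y [ 0.032 -0.    -0.999]
```

{"api": "servo_tool", "payload": {
  "plan": [
    [-2.5, 0, 0, 0, 0, 0, 0],
    [-3.2, 0, 0, 0, 0, 0.02, 0],
    [-3.0, 0, 0, 0, 0, 0, 0],
    [0, 0, -3.9, 0, 0, 0, 0],
    [0, 0, -3.9, 0, 0, 0, 0],
    [0, 0, -3.9, 0, 0, 0, 0],
    [0, 0, -3.2, 0, 0, 0, 0],
    [0, 0, 0, 0, 0, 0, 0]
  ]
}}

```text
clock: 12.0
tool_pos: [0.4425, -0.1037, 0.0178]
ee_rot: [0.707, -0.706, 0.014, -0.029]
contact_force: [-0.8, 0.0, 0.5]
finger_gap: 0.0002
```

```bash
python3 st.py -30 -70 22
```

```text
12.0 [-1.01392e+02 -6.74130e+01  1.78110e+01  8.00000e-03] [-0.8  0.   0.5] tilt y [ 0.021  0.    -1.   ]
[ 7.14 -0.27 -0.31]
```

{"api": "servo_tool", "payload": {
  "plan": [
    [2.5, -0.3, 0, 0, 0.03, 0.015, 0],
    [2.2, -0.1, 0, 0, 0, 0, 0],
    [1.5, 0, 0, 0, 0, 0, 0],
    [0.6, 0, 0, 0, 0, 0, 0],
    [0.3, 0, 0, 0, 0, 0, 0]
  ]
}}

```text
clock: 12.42
tool_pos: [0.5128, -0.1155, 0.0231]
ee_rot: [-0.706, 0.706, -0.034, 0.039]
contact_force: [-0.0, -0.2, 0.1]
finger_gap: -0.0002
```

```bash
python3 st.py -20 -70 22
```

```text
12.42 [-3.0441e+01 -7.4490e+01  2.3146e+01 -3.6000e-02] [-0.  -0.2  0.1] tilt y [ 0.007 -0.001 -1.   ]
[1.03 0.12 0.49]
```

{"api": "servo_tool", "payload": {
  "plan": [
    [0.5, 0.1, 0.4, 0, 0, 0, 0],
    [0.5, 0, 0.1, 0, 0, 0, 0],
    [0.4, 0, 0, 0, 0, -0.005, 0],
    [0.4, 0, 0, 0, 0, -0.005, 0],
    [0.4, 0, 0, 0, 0, -0.005, 0],
    [0.4, 0, 0, 0, 0, -0.005, 0]
  ]
}}

```text
clock: 12.92
tool_pos: [0.5257, -0.1111, 0.0195]
ee_rot: [0.707, -0.705, 0.036, -0.037]
contact_force: [-7.0, -0.2, 5.4]
finger_gap: 0.0
```

```bash
python3 st.py
```

```text
12.92 [-1.7859e+01 -6.9205e+01  1.9537e+01 -3.6000e-02] [-7.  -0.2  5.4] tilt y [ 0.001  0.002 -1.   ]
```

{"api": "servo_tool", "payload": {
  "plan": [
    [0.5, -0.1, 0, 0, 0, -0.005, 0],
    [0.5, -0.05, 0, 0, 0, -0.005, 0],
    [0.5, -0.05, 0, 0, 0, -0.005, 0],
    [0.5, 0, 0, 0, 0, -0.005, 0],
    [0.5, 0, 0, 0, 0, -0.005, 0]
  ]
}}

```text
clock: 13.33
tool_pos: [0.5332, -0.1127, 0.0181]
ee_rot: [0.708, -0.704, 0.039, -0.035]
contact_force: [-8.1, -0.7, 5.1]
finger_gap: -0.0003
```

```bash
python3 st.py;  python3 - <<'E'
from h import *
save("top","t5.png",(220,130,330,215),7)
E
```

```text
13.33 [-1.0253e+01 -7.0227e+01  1.8108e+01 -3.7000e-02] [-8.1 -0.7  5.1] tilt y [-0.005  0.005 -1.   ]
```

View pics/t5.png

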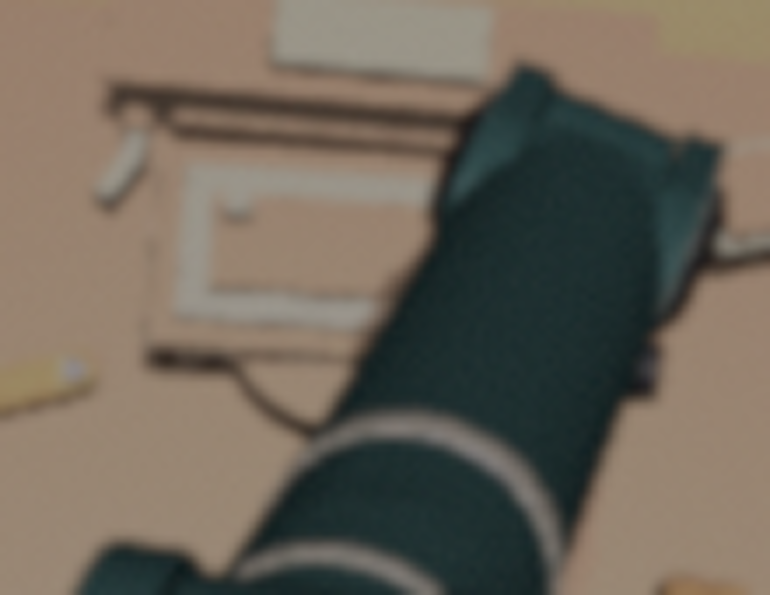

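{"api": "servo_tool", "payload": {
  "plan": [
    [-2.5, 0, 0, 0, 0, 0, 0],
    [-3.2, 0, 0, 0, 0, 0, 0],
    [-3.2, 0, 0, 0, -0.02, 0, 0],
    [0, 0, 3.9, 0, 0, 0, 0],
    [0, 0, 3.9, 0, 0, 0, 0],
    [0, 0, 3.9, 0, 0, 0, 0],
    [0, 0, 3.2, 0, 0, 0, 0],
    [0, 0, 0, 0, 0, 0, 0]
  ]
}}

```text
clock: 14.05
tool_pos: [0.4551, 0.0474, 0.0188]
ee_rot: [0.708, -0.705, 0.033, -0.034]
contact_force: [0.1, 0.4, 0.2]
finger_gap: -0.0001
```

```bash
python3 st.py -20 80 22
```

```text
14.05 [-9.9034e+01  8.4179e+01  1.8809e+01 -2.7000e-02] [0.1 0.4 0.2] tilt y [ 0.002  0.004 -1.   ]
[ 7.91 -0.3  -0.2 ]
```

{"api": "servo_tool", "payload": {
  "plan": [
    [2.5, -0.2, -0.2, 0, -0.02, 0, 0],
    [2.5, -0.1, -0.2, 0, 0, 0, 0],
    [2.0, 0, -0.1, 0, 0, 0, 0],
    [0.8, 0, 0, 0, 0, 0, 0],
    [0.4, 0, 0, 0, 0, 0, 0]
  ]
}}

```text
clock: 14.47
tool_pos: [0.5369, 0.0414, 0.0218]
ee_rot: [0.709, -0.705, 0.022, -0.023]
contact_force: [-0.3, -0.2, 0.8]
finger_gap: 0.0001
```

{"api": "servo_tool", "payload": {
  "plan": [
    [0.5, 0, 0, 0, 0, 0, 0],
    [0.5, 0, 0, 0, 0, -0.005, 0],
    [0.5, 0, 0, 0, 0, -0.005, 0],
    [0.5, 0, 0, 0, 0, -0.005, 0]
  ]
}}

```text
clock: 14.8
tool_pos: [0.5462, 0.0414, 0.0198]
ee_rot: [0.709, -0.704, 0.023, -0.02]
contact_force: [-6.1, 1.2, 5.5]
finger_gap: 0.0002
```

```bash
python3 st.py
```

```text
14.8 [-7.7700e+00  8.4357e+01  1.9767e+01  6.0000e-03] [-6.1  1.2  5.5] tilt y [-0.004  0.007 -1.   ]
```

{"api": "servo_tool", "payload": {
  "plan": [
    [0.5, -0.1, 0, 0, 0, -0.005, 0],
    [0.5, -0.05, 0, 0, 0, -0.005, 0],
    [0.5, 0, 0, 0, 0, -0.005, 0]
  ]
}}

```text
clock: 15.05
tool_pos: [0.5501, 0.0418, 0.019]
ee_rot: [0.71, -0.704, 0.025, -0.019]
contact_force: [-7.6, 0.4, 5.1]
finger_gap: 0.0003
```

{"api": "servo_tool", "payload": {
  "plan": [
    [0.5, -0.1, 0, 0, 0, -0.005, 0],
    [0.5, 0, 0, 0, 0, -0.005, 0]
  ]
}}

```text
clock: 15.22
tool_pos: [0.5536, 0.0422, 0.0186]
ee_rot: [0.71, -0.703, 0.025, -0.018]
contact_force: [-5.7, 2.0, 5.1]
finger_gap: 0.0003
```

{"api": "servo_tool", "payload": {
  "plan": [
    [0.5, -0.1, 0, 0, 0, -0.005, 0],
    [0.5, 0, 0, 0, 0, -0.005, 0]
  ]
}}

```text
clock: 15.38
tool_pos: [0.555, 0.0423, 0.0178]
ee_rot: [0.71, -0.703, 0.027, -0.016]
contact_force: [-12.9, -0.1, 8.2]
finger_gap: -0.0002
```

```bash
python3 st.py
```

```text
15.38 [1.0020e+00 8.5895e+01 1.7764e+01 8.0000e-03] [-12.9  -0.1   8.2] tilt y [-0.016  0.011 -1.   ]
```

Left front has met the strip: the force rose to 13 N at TCP x ≈ +1. Now the right corner.

{"api": "servo_tool", "payload": {
  "plan": [
    [-2.5, 0, 0, 0, 0, 0, 0],
    [-3.5, -0.1, 0, 0, 0, 0, 0],
    [-3.8, -0.1, 0, 0, 0, -0.015, 0],
    [0, 0, -4.0, 0, 0, 0, 0],
    [0, 0, -4.0, 0, 0, 0, 0],
    [0, 0, -3.9, 0, 0, 0, 0],
    [0, 0, -3.3, 0, 0, 0, 0],
    [0, 0, 0, 0, 0, 0, 0]
  ]
}}

```text
clock: 16.05
tool_pos: [0.4435, -0.103, 0.0193]
ee_rot: [0.71, -0.704, 0.014, -0.017]
contact_force: [0.1, -0.3, 0.4]
finger_gap: -0.0003
```

```bash
python3 st.py -20 -70 22
```

```text
16.05 [-1.00452e+02 -6.66330e+01  1.92500e+01  2.50000e-02] [ 0.1 -0.3  0.4] tilt y [ 0.005  0.009 -1.   ]
[ 8.04 -0.24 -0.53]
```

{"api": "servo_tool", "payload": {
  "plan": [
    [2.5, -0.2, 0, 0, 0.035, 0, 0],
    [2.5, -0.1, 0, 0, 0, 0, 0],
    [2.0, 0, 0, 0, 0, 0, 0],
    [0.8, 0, 0, 0, 0, 0, 0],
    [0.3, 0, 0, 0, 0, 0, 0]
  ]
}}

```text
clock: 16.47
tool_pos: [0.5247, -0.1137, 0.0231]
ee_rot: [0.709, -0.704, 0.03, -0.035]
contact_force: [0.5, 0.8, 0.2]
finger_gap: -0.0001
```

{"api": "servo_tool", "payload": {
  "plan": [
    [0.5, 0, 0.3, 0, 0, 0, 0],
    [0.5, 0, 0.1, 0, 0, -0.005, 0],
    [0.5, 0, 0, 0, 0, -0.005, 0]
  ]
}}

```text
clock: 16.72
tool_pos: [0.5359, -0.1102, 0.0221]
ee_rot: [0.709, -0.704, 0.029, -0.036]
contact_force: [-7.2, -2.0, 4.4]
finger_gap: -0.0002
```

{"api": "servo_tool", "payload": {
  "plan": [
    [0.5, 0, 0, 0, 0, 0, 0],
    [0.5, -0.1, 0, 0, 0, -0.005, 0]
  ]
}}

```text
clock: 16.88
tool_pos: [0.5388, -0.1107, 0.0217]
ee_rot: [0.709, -0.703, 0.032, -0.033]
contact_force: [-3.7, -1.5, -0.8]
finger_gap: 0.0002
```

```bash
python3 st.py
```

```text
16.88 [-4.7600e+00 -6.7865e+01  2.1693e+01 -2.4000e-02] [-3.7 -1.5 -0.8] tilt y [ 0.003  0.008 -1.   ]
```

{"api": "servo_tool", "payload": {
  "plan": [
    [0.5, 0, 0, 0, 0, 0, 0],
    [0.5, 0, 0, 0, 0, -0.005, 0]
  ]
}}

```text
clock: 17.05
tool_pos: [0.5412, -0.1112, 0.0204]
ee_rot: [0.71, -0.703, 0.035, -0.03]
contact_force: [-7.6, 0.0, 6.2]
finger_gap: -0.0005
```

{"api": "servo_tool", "payload": {
  "plan": [
    [0.5, -0.05, 0, 0, 0, -0.005, 0],
    [0.4, 0, 0, 0, 0, -0.005, 0]
  ]
}}

```text
clock: 17.22
tool_pos: [0.5424, -0.1114, 0.0196]
ee_rot: [0.71, -0.702, 0.036, -0.029]
contact_force: [-6.3, 1.1, 4.8]
finger_gap: 0.0
```

```bash
python3 st.py
```

```text
17.22 [-1.1720e+00 -6.8359e+01  1.9641e+01 -2.5000e-02] [-6.3  1.1  4.8] tilt y [-0.01   0.012 -1.   ]
```

{"api": "servo_tool", "payload": {
  "plan": [
    [0.5, -0.05, 0, 0, 0, -0.015, 0],
    [0.5, -0.05, 0, 0, 0, -0.01, 0]
  ]
}}

```text
clock: 17.38
tool_pos: [0.5444, -0.1118, 0.0192]
ee_rot: [0.711, -0.702, 0.033, -0.033]
contact_force: [-8.0, -1.1, 5.9]
finger_gap: 0.0001
```

{"api": "servo_tool", "payload": {
  "plan": [
    [0.5, -0.05, 0, 0, 0, -0.01, 0],
    [0.5, -0.05, 0, 0, 0, -0.01, 0]
  ]
}}

```text
clock: 17.55
tool_pos: [0.5455, -0.1119, 0.0188]
ee_rot: [0.711, -0.701, 0.031, -0.035]
contact_force: [-10.1, -0.3, 7.1]
finger_gap: 0.0001
```

```bash
python3 st.py
```

```text
17.55 [ 1.9550e+00 -6.8668e+01  1.8809e+01 -2.6000e-02] [-10.1  -0.3   7.1] tilt y [ 0.007  0.013 -1.   ]
```

{"api": "servo_tool", "payload": {
  "plan": [
    [0.5, -0.1, 0, 0, 0, -0.005, 0],
    [0.5, -0.1, 0, 0, 0, -0.005, 0]
  ]
}}

```text
clock: 17.72
tool_pos: [0.5452, -0.1118, 0.0189]
ee_rot: [0.712, -0.701, 0.034, -0.033]
contact_force: [-9.2, -0.6, 4.9]
finger_gap: -0.0
```

{"api": "servo_tool", "payload": {
  "plan": [
    [0.5, -0.1, 0, 0, 0, -0.005, 0],
    [0.5, -0.1, 0, 0, 0, -0.005, 0]
  ]
}}

```text
clock: 17.88
tool_pos: [0.5449, -0.1117, 0.0189]
ee_rot: [0.713, -0.7, 0.037, -0.03]
contact_force: [-9.2, 0.0, 6.4]
finger_gap: 0.0002
```

```bash
python3 st.py;  python3 - <<'E'
from h import *
save("top","t6.png",(220,130,330,215),7)
E
```

```text
17.88 [ 1.3790e+00 -6.8429e+01  1.8929e+01 -2.7000e-02] [-9.2  0.   6.4] tilt y [-0.009  0.019 -1.   ]
```

View pics/t6.png

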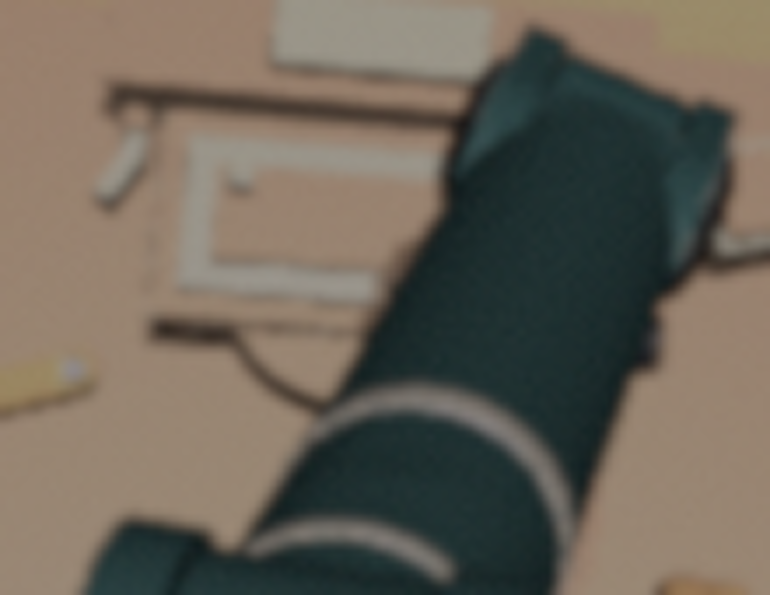

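{"api": "servo_tool", "payload": {
  "plan": [
    [0.65, -0.1, 0, 0, 0, -0.015, 0],
    [0.65, -0.1, 0, 0, 0, -0.01, 0],
    [0.65, -0.1, 0, 0, 0, -0.01, 0]
  ]
}}

```text
clock: 18.18
tool_pos: [0.545, -0.1114, 0.0187]
ee_rot: [0.715, -0.698, 0.038, -0.03]
contact_force: [-12.5, 0.9, 9.9]
finger_gap: -0.0002
```

```bash
python3 st.py
```

```text
18.18 [ 1.4440e+00 -6.8186e+01  1.8727e+01 -2.8000e-02] [-12.5   0.9   9.9] tilt y [-0.01   0.024 -1.   ]
```

{"api": "servo_tool", "payload": {
  "plan": [
    [0.65, -0.3, 0, -0.01, 0, -0.015, 0],
    [0.7, -0.3, 0, -0.01, 0, -0.01, 0]
  ]
}}

```text
clock: 18.35
tool_pos: [0.5455, -0.1117, 0.0209]
ee_rot: [0.708, -0.704, 0.038, -0.031]
contact_force: [-9.4, 0.1, -3.6]
finger_gap: -0.0001
```

```bash
python3 st.py
```

```text
18.35 [ 1.9630e+00 -6.8453e+01  2.0859e+01 -3.0000e-02] [-9.4  0.1 -3.6] tilt y [-0.01   0.006 -1.   ]
```

{"api": "servo_tool", "payload": {
  "plan": [
    [0.7, -0.15, 0, 0, 0, -0.015, 0],
    [0.8, -0.15, 0, 0, 0, -0.015, 0],
    [0.8, -0.15, 0, 0, 0, -0.01, 0]
  ]
}}

```text
clock: 18.6
tool_pos: [0.5451, -0.1114, 0.0186]
ee_rot: [0.709, -0.703, 0.039, -0.03]
contact_force: [-15.4, 0.9, 11.1]
finger_gap: 0.0002
```

{"api": "servo_tool", "payload": {
  "plan": [
    [0.8, -0.15, 0, -0.01, 0, -0.015, 0],
    [0.8, -0.15, 0, -0.01, 0, -0.01, 0]
  ]
}}

```text
clock: 18.77
tool_pos: [0.5448, -0.112, 0.0184]
ee_rot: [-0.703, 0.709, -0.042, 0.029]
contact_force: [-16.2, -0.2, 11.9]
finger_gap: 0.0001
```

```bash
python3 st.py
```

```text
18.77 [ 1.3010e+00 -6.8742e+01  1.8380e+01 -3.2000e-02] [-16.2  -0.2  11.9] tilt y [-0.02  -0.008 -1.   ]
```

{"api": "servo_tool", "payload": {
  "plan": [
    [0.77, -0.17, 0, 0, 0, -0.012, 0],
    [0.77, -0.17, 0, 0, 0, -0.012, 0],
    [0.77, -0.17, 0, 0, 0, -0.012, 0],
    [0.77, -0.17, 0, 0, 0, -0.012, 0]
  ]
}}

```text
clock: 19.1
tool_pos: [0.5445, -0.1117, 0.0185]
ee_rot: [-0.705, 0.707, -0.046, 0.025]
contact_force: [-14.1, 0.8, 7.5]
finger_gap: -0.0003
```

{"api": "servo_tool", "payload": {
  "plan": [
    [0.77, -0.17, 0, 0, 0, -0.012, 0],
    [0.77, -0.17, 0, 0, 0, -0.012, 0],
    [0.77, -0.17, 0, 0, 0, -0.012, 0],
    [0.77, -0.17, 0, 0, 0, -0.012, 0]
  ]
}}

```text
clock: 19.43
tool_pos: [0.5441, -0.1114, 0.0186]
ee_rot: [0.707, -0.705, 0.05, -0.022]
contact_force: [-14.2, 0.7, 8.5]
finger_gap: 0.0
```

{"api": "servo_tool", "payload": {
  "plan": [
    [-2.0, 0, 0, 0, 0, 0, 0],
    [-3.5, -0.2, 0, 0, 0, 0, 0],
    [-4.0, -0.2, 0, 0, -0.03, 0, 0],
    [0, 0, 4.0, 0, 0, 0, 0],
    [0, 0, 4.0, 0, 0, 0, 0],
    [0, 0, 4.0, 0, 0, 0, 0],
    [0, 0, 3.3, 0, 0, 0, 0],
    [0, 0, 0, 0, 0, 0, 0]
  ]
}}

```text
clock: 20.1
tool_pos: [0.4489, 0.0542, 0.0258]
ee_rot: [0.708, -0.705, 0.045, -0.013]
contact_force: [0.2, 0.3, 0.0]
finger_gap: -0.0002
```

```bash
python3 st.py -15 82 22
```

```text
20.1 [-1.05649e+02  9.05210e+01  2.58310e+01 -1.40000e-02] [0.2 0.3 0. ] tilt y [-0.045  0.006 -0.999]
[ 9.08 -0.03 -0.72]
```

{"api": "servo_tool", "payload": {
  "plan": [
    [3.0, 0, -0.4, 0, 0, -0.045, 0],
    [3.0, 0, -0.3, 0, 0, 0, 0],
    [2.0, 0, -0.1, 0, 0, 0, 0],
    [1.0, 0, 0, 0, 0, 0, 0],
    [0.3, 0, 0, 0, 0, 0, 0]
  ]
}}

```text
clock: 20.52
tool_pos: [0.5399, 0.0437, 0.024]
ee_rot: [0.708, -0.705, 0.025, -0.025]
contact_force: [-0.7, 0.0, -0.1]
finger_gap: 0.0004
```

```bash
python3 st.py -12 82 22
```

```text
20.52 [-1.4175e+01  8.6197e+01  2.4028e+01 -2.0000e-03] [-0.7  0.  -0.1] tilt y [-0.001  0.004 -1.   ]
[ 0.22  0.2  -0.42]
```

{"api": "servo_tool", "payload": {
  "plan": [
    [0.6, 0.1, -0.3, 0, 0, 0, 0],
    [0.5, 0, 0, 0, 0, 0, 0],
    [0.4, 0, 0, 0, 0, -0.01, 0]
  ]
}}

```text
clock: 20.77
tool_pos: [0.5539, 0.0386, 0.0225]
ee_rot: [0.708, -0.705, 0.022, -0.028]
contact_force: [0.4, -0.7, -0.3]
finger_gap: 0.0002
```

{"api": "servo_tool", "payload": {
  "plan": [
    [0.5, -0.1, 0, 0, 0, -0.01, 0],
    [0.5, -0.1, 0, 0, 0, -0.01, 0],
    [0.5, -0.1, 0, 0, 0, -0.01, 0]
  ]
}}

```text
clock: 21.02
tool_pos: [0.5568, 0.0381, 0.0225]
ee_rot: [0.708, -0.705, 0.019, -0.03]
contact_force: [-9.5, 0.5, 5.8]
finger_gap: -0.0
```

{"api": "servo_tool", "payload": {
  "plan": [
    [0.6, -0.1, 0, 0, 0, -0.01, 0],
    [0.6, -0.1, 0, 0, 0, -0.01, 0]
  ]
}}

```text
clock: 21.18
tool_pos: [0.5568, 0.0382, 0.0224]
ee_rot: [0.708, -0.705, 0.02, -0.029]
contact_force: [-11.8, 1.1, 7.7]
finger_gap: -0.0
```

```bash
python3 st.py
```

```text
21.18 [ 3.0950e+00  8.1854e+01  2.2417e+01 -1.0000e-03] [-11.8   1.1   7.7] tilt y [ 0.013  0.003 -1.   ]
```

{"api": "servo_tool", "payload": {
  "plan": [
    [0.7, -0.15, 0, 0, 0, -0.01, 0],
    [0.77, -0.17, 0, 0, 0, -0.012, 0],
    [0.77, -0.17, 0, 0, 0, -0.012, 0],
    [0.77, -0.17, 0, 0, 0, -0.012, 0],
    [0.77, -0.17, 0, 0, 0, -0.012, 0]
  ]
}}

```text
clock: 21.6
tool_pos: [0.5564, 0.0381, 0.0226]
ee_rot: [0.708, -0.706, 0.024, -0.023]
contact_force: [-13.5, 0.1, 6.3]
finger_gap: 0.0
```

{"api": "servo_tool", "payload": {
  "plan": [
    [0.77, -0.17, 0, 0, 0, -0.012, 0],
    [0.77, -0.17, 0, 0, 0, -0.012, 0],
    [0.77, -0.17, 0, 0, 0, -0.012, 0],
    [0.77, -0.17, 0, 0, 0, -0.012, 0]
  ]
}}

```text
clock: 21.93
tool_pos: [0.556, 0.0381, 0.0227]
ee_rot: [0.708, -0.706, 0.027, -0.018]
contact_force: [-14.1, 1.1, 6.7]
finger_gap: -0.0001
```

{"api": "servo_tool", "payload": {
  "plan": [
    [-2.0, 0, 0, 0, 0, 0, 0],
    [-3.5, -1.5, 0, 0, 0, 0, 0],
    [-2.5, -4.0, 0, 0, 0, 0, 0],
    [0, -4.0, 0, 0, 0, 0, 0],
    [0, -2.0, 0, 0, 0, 0, 0],
    [0, 0, 0, 0, 0, 0, 0]
  ]
}}

```text
clock: 22.43
tool_pos: [0.4692, 0.0425, 0.1353]
ee_rot: [0.707, -0.706, 0.03, -0.013]
contact_force: [0.3, 0.6, 1.0]
finger_gap: -0.0002
```

```bash
python3 st.py 12 195 140;  python3 - <<'E'
from h import *
save("top","t7.png",(190,130,330,230),5.5)
E
```

```text
22.43 [-8.46100e+01  8.02580e+01  1.35344e+02  6.00000e-03] [0.3 0.6 1. ] tilt y [-0.024  0.002 -1.   ]
[ 9.72 -0.69 11.41]
```

View pics/t7.png

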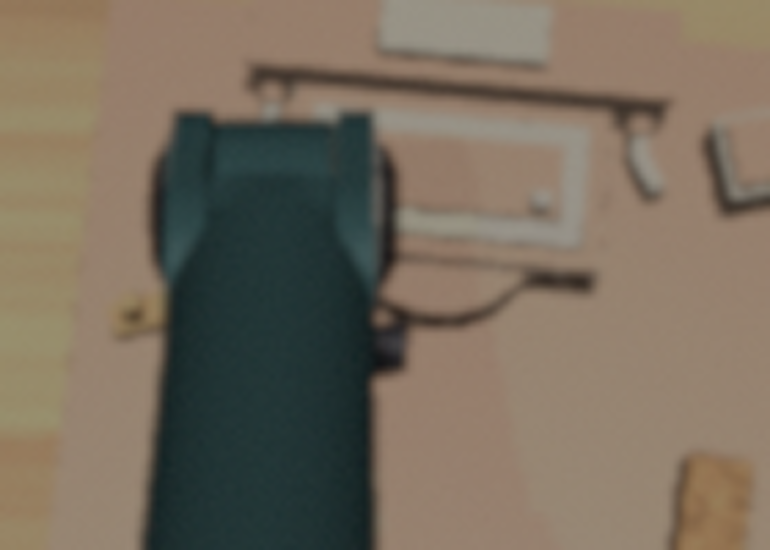

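The hall sits square: its front edge slope (0.086) matches the range's (0.084), and it was pressed at about 14–15 N on both corners. Next is the turn-button.

{"api": "servo_tool", "payload": {
  "plan": [
    [2.4, 0, 2.7, 0, 0, -0.025, 0],
    [2.4, 0, 2.7, 0, 0, 0, 0],
    [2.4, 0, 2.7, 0, 0, 0, 0],
    [2.2, 0, 2.5, 0, 0, 0, 0],
    [0, 3.5, 0, 0, 0, 0, 0],
    [0, 3.5, 0, 0, 0, 0, 0],
    [0, 2.5, 0, 0, 0, 0, 0],
    [0, 0, 0, 0, 0, 0, 0]
  ]
}}

```text
clock: 23.15
tool_pos: [0.5715, 0.1481, 0.0269]
ee_rot: [0.708, -0.706, 0.022, -0.022]
contact_force: [-0.9, 0.4, -0.8]
finger_gap: 0.0002
```

```bash
python3 st.py 9 186 33; python3 - <<'E'
from h import *
d=img("top");save("top","t8.png",(190,130,330,230),5.5)
for r in arm.find_in("top","button_peg")[:3]:
    w=toworld(d,r["point"]);print(r["confidence"],w,pix(d,w))
E
```

```text
23.15 [1.0215e+01 1.9252e+02 2.6903e+01 6.0000e-03] [-0.9  0.4 -0.8] tilt y [-0.     0.003 -1.   ]
[-0.13 -0.61 -0.65]
0.62 [0.53917353 0.10886401 0.02598943] [223.78671679 185.29270391]
```

{"api": "servo_tool", "payload": {
  "plan": [
    [0, -0.6, -0.4, 0, 0, 0, 0],
    [-1.2, 0, 0, 0, 0, 0, 0],
    [-1.2, 0, 0, 0, 0, 0, 0],
    [-1.1, 0, -0.2, 0, 0, 0, 0],
    [-1.0, 0, -0.4, 0, 0, 0, 0]
  ]
}}

```text
clock: 23.72
tool_pos: [0.5359, 0.1406, 0.0482]
ee_rot: [0.711, -0.702, 0.015, -0.032]
contact_force: [-0.7, 0.0, 0.5]
finger_gap: -0.0003
```

```bash
python3 st.py -36 181 33
```

```text
23.72 [-2.47710e+01  1.82608e+02  4.81940e+01  1.00000e-03] [-0.7  0.   0.5] tilt y [ 0.025  0.011 -1.   ]
[-1.16  1.49 -0.18]
```

{"api": "servo_tool", "payload": {
  "plan": [
    [-0.3, 0.8, 0, -0.01, 0, 0.02, 0],
    [-0.8, 0.4, -0.2, 0, 0, 0, 0],
    [-1.0, 0, -0.7, 0, 0, 0, 0]
  ]
}}

```text
clock: 23.97
tool_pos: [0.5155, 0.1341, 0.0401]
ee_rot: [0.709, -0.704, 0.02, -0.027]
contact_force: [0.0, -0.8, 0.2]
finger_gap: -0.0
```

```bash
python3 st.py -54 166 35; python3 - <<'E'
from h import *
save("scene","s8.png",(230,130,350,230),6)
E
```

```text
23.97 [-4.46520e+01  1.74781e+02  4.00950e+01  2.00000e-03] [ 0.  -0.8  0.2] tilt y [ 0.011  0.006 -1.   ]
[-0.94  0.49 -0.88]
```

View pics/s8.png

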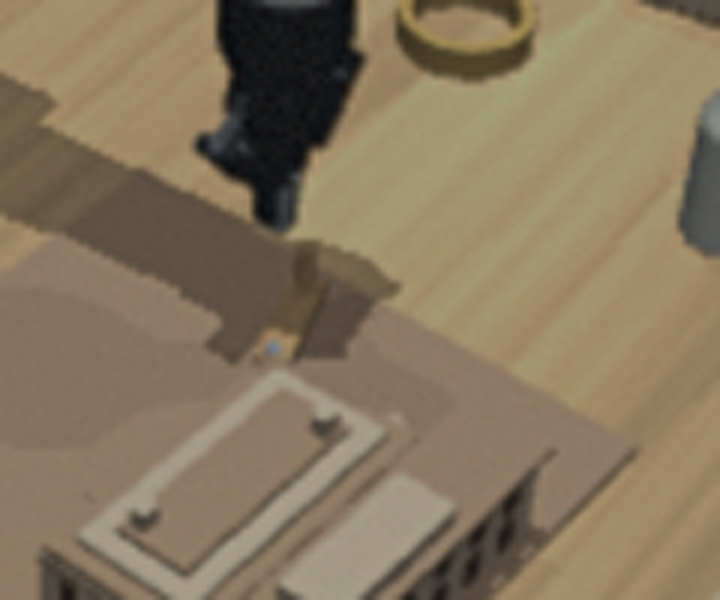

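```bash
python3 - <<'E'
from h import *
d=img("scene")
for th in(.3,.43,.6,.8,1.0):
    x,y=-8-55*np.sin(th),130+55*np.cos(th);print(th,round(x),round(y),[((pix(d,bw(x,y,z))-[230,130]+.5)*6-.5).round() for z in(23,57)])
print("tip",(pix(d,arm.get_state()["tool_pos"])-[230,130])*6)
E
```

```text
0.3 -24 183 [array([307., 297.]), array([310., 253.])]
0.43 -31 180 [array([295., 294.]), array([298., 250.])]
0.6 -39 175 [array([279., 292.]), array([282., 248.])]
0.8 -47 168 [array([260., 291.]), array([263., 247.])]
1.0 -54 160 [array([241., 294.]), array([244., 250.])]
tip [266.18766667 264.00417266]
```

```bash
python3 st.py; python3 - <<'E'
from h import *
d=img("scene");s=arm.get_state();p=s["tool_pos"]
g=d["pixels"].max(2)[130:230,230:350]
m=(g<45).astype(np.uint8)
for r in range(20,60,2): print(r+130,''.join('#' if v<40 else '+' if v<60 else '.' for v in g[r,25:75]))
print(pix(d,p),pix(d,p+[0,0,.03]),pix(d,p+[0,0,.06]),pix(d,p+[-.03,0,0]))
E
```

```text
24.07 [-45.887 173.109  40.056  -0.   ] [ 0.2 -0.  -0. ] tilt y [ 0.009  0.005 -1.   ]
150 ..............+###############....................
152 .............+###############.....................
154 .......+#...++.+##########+.......................
156 .........+###############.........................
158 ............############..........................
160 ................#######+..........................
162 .................####..+..........................
164 .................####.............................
166 .................+##+.............................
168 ..................................................
170 ..................................................
172 ..................................................
174 ..................................................
176 ..................................................
178 ..................................................
180 ..................................................
182 ..................................................
184 ..................................................
186 ..................................................
188 ..................................................
[274.73695792 174.01687184] [275.20623488 167.43424893] [275.68856126 160.66857976] [267.59415433 170.51663592]
```

```bash
python3 - <<'E'
from h import *
d=img("scene")
p=np.array([.1569,.6308,.2021]);z=np.array([.242,.97,0])
for k in(-.05,0,.05): print(pix(d,p+z*k),pix(d,p+z*k+[0,0,.013]),pix(d,p+z*k+[0,0,.04]))
for r in range(160,182,2): print(r,[tuple(int(c) for c in d["pixels"][r,k]) for k in(270,272,274,276,278)])
E
```

```text
[263.7917907   51.32411239] [263.9057457   48.37331046] [264.14602339  42.15145186]
[272.8078025   47.91567378] [272.96390932  44.98551897] [273.29300274  38.80837253]
[281.60083501  44.59153089] [281.79698165  41.68191258] [282.2104074  35.5491992]
160 [(62, 52, 41), (15, 17, 21), (23, 21, 25), (22, 25, 23), (43, 44, 45)]
162 [(163, 139, 104), (49, 42, 35), (14, 22, 21), (45, 48, 48), (46, 50, 50)]
164 [(157, 134, 101), (43, 38, 32), (18, 19, 21), (48, 51, 53), (55, 55, 50)]
166 [(117, 100, 76), (55, 49, 39), (17, 16, 20), (47, 52, 51), (66, 65, 59)]
168 [(95, 81, 68), (106, 91, 72), (86, 76, 62), (71, 70, 68), (145, 134, 100)]
170 [(96, 82, 68), (95, 83, 69), (96, 82, 68), (111, 93, 73), (118, 102, 78)]
172 [(95, 82, 68), (95, 81, 68), (95, 82, 69), (94, 81, 68), (94, 80, 66)]
174 [(94, 80, 66), (94, 81, 66), (95, 81, 67), (96, 83, 69), (90, 78, 66)]
176 [(93, 80, 68), (94, 81, 68), (94, 82, 69), (94, 82, 68), (96, 81, 64)]
178 [(93, 80, 67), (95, 81, 68), (94, 80, 67), (95, 81, 68), (95, 77, 56)]
180 [(94, 81, 67), (95, 81, 68), (95, 81, 68), (96, 81, 64), (97, 79, 59)]
```

The scene image shows the fingertips about 28 mm higher than the TCP projection, so the fingers passed over the peg without touching it. I'll go back over and start lower.

{"api": "servo_tool", "payload": {
  "plan": [
    [0, -2.5, 0, 0, 0, 0, 0],
    [2.5, 0, 0.7, 0, 0, 0, 0],
    [3.0, 0, 0.7, 0, 0, 0, 0],
    [0.3, 2.5, 0, 0, 0, 0, 0],
    [0, 1.5, 0, 0, 0, 0, 0],
    [0, 0, 0, 0, 0, 0, 0]
  ]
}}

```text
clock: 24.67
tool_pos: [0.5839, 0.1472, 0.0287]
ee_rot: [0.71, -0.703, 0.016, -0.03]
contact_force: [-0.7, -0.4, -0.5]
finger_gap: -0.0
```

```bash
python3 st.py 12 186 12; python3 - <<'E'
from h import *
d=img("scene");s=arm.get_state();p=s["tool_pos"];u=pix(d,p);print(u)
x=int(u[0]);y=int(u[1]);g=d["pixels"].max(2)
for r in range(y-16,y+4,2): print(r,''.join('#' if v<40 else '+' if v<60 else '.' for v in g[r,x-25:x+25]))
E
```

```text
24.67 [2.26860e+01 1.92504e+02 2.86920e+01 2.00000e-03] [-0.7 -0.4 -0.5] tilt y [ 0.021  0.009 -1.   ]
[-1.1   1.64 -0.67]
[293.47360894 182.30239212]
166 .................+#############+..................
168 .....................########+....................
170 .......................+###+++....................
172 .......................+###+.+....................
174 .......................####+.+....................
176 .........................+++......................
178 ..................................................
180 ..................................................
182 ..................................................
184 ..................................................
```

{"api": "servo_tool", "payload": {
  "plan": [
    [-0.3, 0.8, -0.4, 0, 0, 0.02, 0],
    [-0.2, 0.6, -0.2, 0, 0, 0, 0],
    [0, 0.3, 0, 0, 0, 0, 0],
    [0, 0, 0, 0, 0, 0, 0]
  ]
}}

```text
clock: 25.05
tool_pos: [0.5789, 0.1414, 0.0127]
ee_rot: [0.711, -0.703, 0.023, -0.023]
contact_force: [-0.6, 0.2, 0.7]
finger_gap: 0.0004
```

```bash
python3 st.py 9 186 9; python3 - <<'E'
from h import *
d=img("scene");s=arm.get_state();p=s["tool_pos"];u=pix(d,p);print(u)
x=int(u[0]);y=int(u[1]);g=d["pixels"].max(2)
for r in range(y-16,y+6,2): print(r,''.join('#' if v<40 else '+' if v<60 else '.' for v in g[r,x-25:x+25]))
E
```

```text
25.05 [1.80670e+01 1.86356e+02 1.26780e+01 2.00000e-03] [-0.6  0.2  0.7] tilt y [ 0.     0.011 -1.   ]
[-0.91  0.37 -0.04]
[290.97150487 186.1563624 ]
170 ..................##############..................
172 ....................+#########+...................
174 ........................####+++...................
176 ........................####..+...................
178 .......................+####......................
180 ..........................++......................
182 ..................................................
184 ..................................................
186 ..................................................
188 ..................................................
190 ..................................................
```

{"api": "servo_tool", "payload": {
  "plan": [
    [-1.0, 0.2, 0, -0.01, 0, 0, 0],
    [-1.2, 0, 0, 0, 0, 0, 0],
    [-1.2, 0, 0, 0, 0, 0, 0],
    [-1.1, 0, 0, 0, 0, 0, 0]
  ]
}}

```text
clock: 25.43
tool_pos: [0.5355, 0.1434, 0.0124]
ee_rot: [-0.707, 0.707, -0.021, 0.027]
contact_force: [2.0, -1.4, -0.5]
finger_gap: -0.0001
```

```bash
python3 st.py -36 181 10
```

```text
25.43 [-25.366 185.419  12.402   0.   ] [ 2.  -1.4 -0.5] tilt y [ 0.008 -0.001 -1.   ]
[-1.07  0.23 -0.44]
```

{"api": "servo_tool", "payload": {
  "plan": [
    [-1.1, 0.1, -0.4, 0, 0, 0, 0],
    [-1.0, 0, -0.6, 0, 0, 0, 0],
    [-0.8, 0, -0.8, 0, 0, 0, 0],
    [-0.65, 0, -1.0, 0, 0, 0, 0]
  ]
}}

```text
clock: 25.77
tool_pos: [0.5016, 0.1197, 0.0142]
ee_rot: [0.707, -0.706, 0.013, -0.031]
contact_force: [0.5, 1.5, -0.6]
finger_gap: 0.0002
```

```bash
python3 st.py -62 152 10
```

```text
25.77 [-5.75590e+01  1.59466e+02  1.42170e+01  5.00000e-03] [ 0.5  1.5 -0.6] tilt y [ 0.025  0.001 -1.   ]
[-0.46  0.41 -0.75]
```

{"api": "servo_tool", "payload": {
  "plan": [
    [-0.6, 0.2, -1.2, 0, 0, 0.02, 0],
    [-0.3, 0.1, -1.2, 0, 0, 0, 0],
    [-0.1, 0, -1.2, 0, 0, 0, 0],
    [0.1, 0, -1.2, 0, 0, 0, 0]
  ]
}}

```text
clock: 26.1
tool_pos: [0.4857, 0.0731, 0.0119]
ee_rot: [0.709, -0.705, 0.019, -0.022]
contact_force: [-0.8, 1.7, -0.0]
finger_gap: 0.0002
```

```bash
python3 st.py -63 111 10
```

```text
26.1 [-7.02620e+01  1.11855e+02  1.18830e+01  1.10000e-02] [-0.8  1.7 -0. ] tilt y [ 0.004  0.006 -1.   ]
[ 0.72  0.19 -0.09]
```

{"api": "servo_tool", "payload": {
  "plan": [
    [1.0, 0, -1.0, 0, 0, 0, 0],
    [0.9, 0, -1.0, 0, 0, 0, 0],
    [0.9, 0, -0.8, 0, 0, 0, 0],
    [0.9, 0, -0.5, 0, 0, 0, 0]
  ]
}}

```text
clock: 26.43
tool_pos: [0.5115, 0.0321, 0.01]
ee_rot: [0.708, -0.705, 0.026, -0.017]
contact_force: [-2.2, 0.9, 0.6]
finger_gap: -0.0001
```

```bash
python3 st.py -25 76 12
```

```text
26.43 [-4.1709e+01  7.2707e+01  1.0024e+01  8.0000e-03] [-2.2  0.9  0.6] tilt y [-0.012  0.005 -1.   ]
[ 1.67 -0.22  0.32]
```

{"api": "servo_tool", "payload": {
  "plan": [
    [0.7, -0.2, 0.2, 0, 0, 0, 0],
    [0.5, 0, 0.1, 0, 0, 0, 0],
    [0.4, 0, 0, 0, 0, 0, 0]
  ]
}}

```text
clock: 26.68
tool_pos: [0.5272, 0.0302, 0.011]
ee_rot: [0.708, -0.706, 0.029, -0.017]
contact_force: [-7.9, -1.2, 3.5]
finger_gap: 0.0002
```

{"api": "servo_tool", "payload": {
  "plan": [
    [0.3, 0, 0, 0, 0, 0, 0],
    [0.3, 0, 0, 0, 0, 0, 0]
  ]
}}

```text
clock: 26.85
tool_pos: [0.5266, 0.0308, 0.0099]
ee_rot: [0.708, -0.706, 0.034, -0.011]
contact_force: [-9.7, -1.0, 7.1]
finger_gap: -0.0001
```

```bash
python3 st.py -25 76 12
```

```text
26.85 [-2.6584e+01  7.2427e+01  9.8650e+00  5.0000e-03] [-9.7 -1.   7.1] tilt y [-0.033  0.004 -0.999]
[ 0.15 -0.22  0.36]
```

{"api": "servo_tool", "payload": {
  "plan": [
    [-2.0, 0, 0, 0, 0, 0, 0],
    [-3.5, 0, 0, 0, 0, 0, 0],
    [-3.5, 0, 0, 0, 0, 0, 0],
    [0, -4.0, 0, 0, 0, 0, 0],
    [0, -4.0, 0, 0, 0, 0, 0],
    [0, -4.0, 3.0, 0, 0, 0, 0],
    [0, 0, 4.0, 0, 0, 0, 0],
    [0, 0, 4.0, 0, 0, 0, 0],
    [0, 0, 4.0, 0, 0, 0, 0],
    [0, 0, 4.0, 0, 0, 0, 0],
    [0, 0, 4.0, 0, 0, 0, 0],
    [0, 0, 0, 0, 0, 0, 0]
  ]
}}

```text
clock: 27.85
tool_pos: [0.4574, 0.2772, 0.1358]
ee_rot: [0.713, -0.701, 0.026, -0.016]
contact_force: [-0.2, 0.0, -0.6]
finger_gap: 0.0001
```

```bash
python3 st.py; python3 - <<'E'
from h import *
d=img("top")
p=cv2.resize(np.ascontiguousarray(d["pixels"][130:230,200:335,::-1]),None,fx=5.8,fy=5.8,interpolation=cv2.INTER_CUBIC)
def line(P,pts,col,cl=True):
    q=np.array([(pix(d,w)-[200,130]+.5)*5.8-.5 for w in T(P,np.array(pts)/1e3)]).round().astype(int);cv2.polylines(p,[q],cl,col,1)
line(BD,[[9,102,56],[9,-88,56]],(255,0,0))
line(BD,[[-18,130,23],[-18,60,23],[2,60,23],[2,130,23]],(0,255,255))
t=np.arange(0,6.3,.3);line(BD,[[-8+6*np.cos(s),75+6*np.sin(s),57] for s in t],(0,255,0))
cv2.imwrite("pics/end.png",p)
E
```

```text
27.85 [-1.12325e+02  3.13575e+02  1.35772e+02  1.00000e-02] [-0.2  0.  -0.6] tilt y [-0.014  0.017 -1.   ]
```

View pics/end.png

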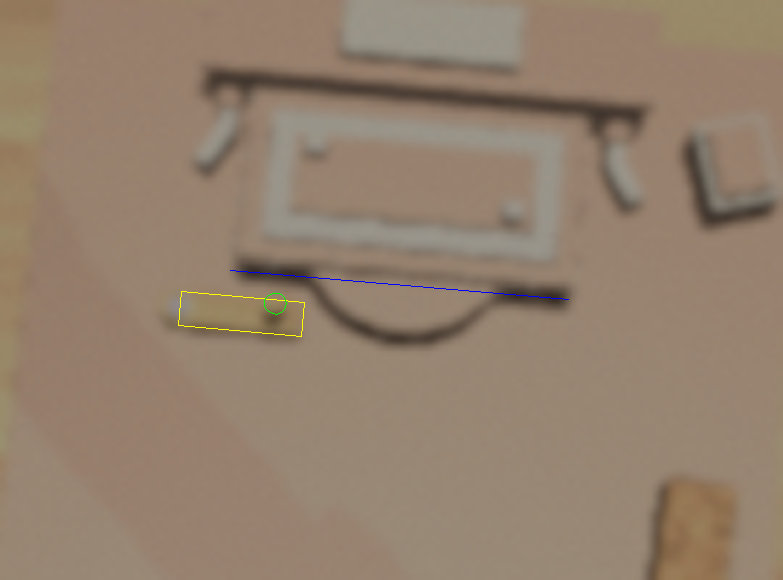

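```bash
python3 -c "
from station import arm
print(arm.finish_job())"
```

```text
the job is handed in; nothing more can be done
None
```

The hall is home against the packing strip and locked in by the turn-button. I handed the job in at about 28 s, with the arm clear of everything.

**Hall:** I walked it forward with alternating corner pushes: right, left, right, left, right. Then I pressed each rear corner for more than half a second.
- **Press force:** readings into the strip were about 14–16 N. The highest total I saw, including the downward part, was about 20 N. Force is only reported at the end of each move, so a short peak in between could have gone unseen.
- **Position:** the last picture shows the hall standing flat and square, with its front edge parallel to the range within about 0.01 rad. Its origin is at about x = +60 mm and y = +4 mm in the board frame.
- **Neighbours:** I never aimed at the apse and kept the fingers clear of it. The sanding block and small house look unmoved in the last picture. I did not check the other bystanders again.

**Turn-button:** I pushed the peg round to its stop, where it held against about 10 N, and let go. In the last picture the bar lies on the drawn closed position (points to −y) behind the left rear corner, with about 10 mm to spare.

**What disagreed:**
- **Fingertip height:** in the scene camera the fingertips showed about 27 mm higher than the reported TCP. My first sweep passed over the peg without touching it, so I repeated it lower. The corner pushes were probably higher on the wall than the readings say.
- **Contact depth:** the contact points on the two corners differed by about 1.5 mm, which is within the measuring error.

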